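# Trace the weld seam of a bracket with a crack probe

### The job

Take the orange crack probe out of its stand and run its sprung tip along the silvery weld seam on the green bracket's sloping face, from the white dot round the bend to the red dot, slowly (about 2 cm a second), keeping the tip lightly pressed on the seam and the probe square to the sloping face. Then hang the probe back in its stand, collar down on the stand, and let go. Leave the other things on the bench where they are.

Things in the scene. Friction and masses are not known exactly. Their poses are not given: they have to be found in the camera images.
- probe: hand-held pencil probe for finding cracks, standing in its stand. Origin at the end of the relaxed tip; z runs up along the probe. From the tip: thin brass plunger to 22 mm, steel cone to 40 mm, steel shaft 20 mm in diameter to 85 mm, black collar 36 mm in diameter from 85 to 91 mm, round orange handle 24 mm in diameter from 91 to 163 mm. 160 g.
- probe_grip (a point): point on the axis of the orange handle, 135 mm above the tip: where to grip it, fingers along the probe
- probe_tip (a point): end of the brass ball tip (ball 8 mm in diameter) on the sprung plunger; moves up the probe when pressed
- plunger (a joint): how far the sprung tip is pushed into the probe: 0 m free, 0.012 m fully in. It takes 0.6 N to start and 3 N to push it fully in.
- stand: fixed probe stand, 85 x 85 mm and 100 mm high, blue top plate 30 mm thick on two aluminium sides. Origin at the centre of its underside. The probe hangs in it, collar resting on the blue plate, tip 15 mm above the table.
- stand_hole (a point): centre of the hole's mouth in the top of the stand (100 mm up); hole 26 mm in diameter, through the blue plate, rim chamfered 3 mm
- bracket: fixed olive-green welded bracket, base plate 210 x 260 x 14 mm, origin at the centre of its underside. Its sloping face looks to its own -x side and up; behind the face, from 54 mm to 70 mm along its x, stands an upright round lug 167 mm high.
- face: the sloping face of the bracket, a plate 110 x 220 mm rising at 35 degrees. Origin at the centre of its upper surface (58 mm above the table); x points up the slope, y along the face, z square out of the face.
- seam_0 (a point): the white dot (18 mm), where the seam begins, a silvery weld bead 6 mm wide: 70 mm straight along the face, then a bend of 35 degrees up the slope and 52.5 mm straight. This point and the next ones lie on the face's surface, 17.5 mm apart along the bead; axes as the face's
- seam_1 (a point): a point on the seam, 17.5 mm along the bead from the white dot
- seam_2 (a point): a point on the seam, 35 mm along the bead from the white dot
- seam_3 (a point): a point on the seam, 52.5 mm along the bead from the white dot
- seam_4 (a point): the bend of the seam, 70 mm along the bead from the white dot
- seam_5 (a point): a point on the seam, 87.5 mm along the bead from the white dot
- seam_6 (a point): a point on the seam, 105 mm along the bead from the white dot
- seam_7 (a point): the red dot (18 mm), where the seam ends, 122.5 mm along the bead from the white dot
- ref_block: bystander: loose stepped aluminium reference block, 90 x 70 x 58 mm, origin under its centre
- wrench: bystander: loose steel wrench lying flat
- flange: bystander: loose green flange ring with a yellow-green neck, 90 mm in diameter, 34 mm high
- can: bystander: loose yellow can, 56 mm in diameter, 130 mm high
- cup: bystander: loose yellow plastic cup, 68 mm in diameter, 75 mm high
- caliper: bystander: loose caliper lying flat, about 200 mm long, 10 mm high
Mind the look-alikes: they are no part of the job. There is more than one size of the probe; the job needs the smallest.

How it is judged:
On the way, in this order (a step that is already met when the one before it is completed fails the run):
1. the probe tip rests on the white dot, pressed on, square to the face and slow (distance between probe_tip and seam_0 below 0.008 m and contact force between probe and bracket above 0.15 N and angle between the z axis of probe and the z axis of face, either way round below 0.25 rad and linear speed of probe below 0.06 m/s), for 0.2 s.
2. the tip passes seam point 1, pressed on, square to the face and slow (distance between probe_tip and seam_1 below 0.008 m and contact force between probe and bracket above 0.15 N and angle between the z axis of probe and the z axis of face, either way round below 0.25 rad and linear speed of probe below 0.06 m/s), for 0.2 s.
3. the tip passes seam point 2, pressed on, square to the face and slow (distance between probe_tip and seam_2 below 0.008 m and contact force between probe and bracket above 0.15 N and angle between the z axis of probe and the z axis of face, either way round below 0.25 rad and linear speed of probe below 0.06 m/s), for 0.2 s.
4. the tip passes seam point 3, pressed on, square to the face and slow (distance between probe_tip and seam_3 below 0.008 m and contact force between probe and bracket above 0.15 N and angle between the z axis of probe and the z axis of face, either way round below 0.25 rad and linear speed of probe below 0.06 m/s), for 0.2 s.
5. the tip has reached the bend, pressed on, square to the face and slow (distance between probe_tip and seam_4 below 0.008 m and contact force between probe and bracket above 0.15 N and angle between the z axis of probe and the z axis of face, either way round below 0.25 rad and linear speed of probe below 0.06 m/s), for 0.2 s.
6. the tip passes seam point 5, pressed on, square to the face and slow (distance between probe_tip and seam_5 below 0.008 m and contact force between probe and bracket above 0.15 N and angle between the z axis of probe and the z axis of face, either way round below 0.25 rad and linear speed of probe below 0.06 m/s), for 0.2 s.
7. the tip passes seam point 6, pressed on, square to the face and slow (distance between probe_tip and seam_6 below 0.008 m and contact force between probe and bracket above 0.15 N and angle between the z axis of probe and the z axis of face, either way round below 0.25 rad and linear speed of probe below 0.06 m/s), for 0.2 s.
8. the tip has reached the red dot, pressed on, square to the face and slow (distance between probe_tip and seam_7 below 0.008 m and contact force between probe and bracket above 0.15 N and angle between the z axis of probe and the z axis of face, either way round below 0.25 rad and linear speed of probe below 0.06 m/s), for 0.2 s.
At the end, for the whole second after the job is handed in: the probe hangs at rest in its stand, released: within 8 mm of the stand's axis, its tip 15 mm (give or take 4 mm) above the stand's underside (collar on the blue plate), upright within 0.1 rad (horizontal distance between probe and stand below 0.008 m and z of probe in the frame of stand between 0.011 and 0.019 m and angle between probe's own z axis and vertical below 0.1 rad and linear speed of probe below 0.02 m/s); the robot touches nothing.
It fails at once if the probe is pressed or knocked against the bracket with more than 15 N (contact force between probe and bracket above 15 N).
It fails at once if another thing on the bench is moved by more than 25 mm (distance of any of ref_block, wrench, flange, can, cup, caliper from where it was at the start of the episode above 0.025 m).
It also fails if it takes over 72 s, if anything falls off the work surface, if the arm or the gripper's body presses on something with over 40 N, if the wrist force passes 120 N, or if a joint passes its speed limit or range.

### The arm

A 7-joint arm with a two-finger parallel gripper is mounted at the origin on the work surface. World frame = base frame: x ahead of the robot, y to its left, z up, the work surface at z = 0. Lengths are in m, angles in rad, forces in N, time in s.
With the tool pointing down it reaches from about 0.4 to 0.9 m from the base axis. Payload 5.5 kg.
Tool frame: the origin (TCP) lies on the centre line of the jaws, within the pads' length; the fingertips stand r.finger_overhang ahead of it and the grasp point (between the pads) lies 8 mm behind it (r.finger_overhang is the distance from the TCP to the fingertips, in m); z points along the fingers, y is the line along which they close (so a half turn about z gives the same grasp; the last joint's range is limited). The gripper opens to 85 mm and grips with 20 to 120 N. Pads are 22 mm wide; open, the fingers measure 114 mm over their backs; the gripper's body (76 mm by 85 mm) begins 54 mm behind the grasp point. The pads swing forward as they close: fully open they stand 13 mm farther back than shut.
Start: joints at [-1.008, 0.501, -0.427, 1.55, 0.221, 1.138, -0.21], TCP at [0.192, 0.621, 0.242] pointing down, gripper open.
Joint ranges: [-2.88, 2.88], [-0.31, 2.03], [-1.54, 1.56], [0.2, 2.42], [-1.41, 4.55], [0.19, 2.02], [-2.57, 2.57]. Speed limits (rad/s): [2.57, 2.57, 3.14, 3.14, 3.14, 3.14, 3.14].

### API

Orientations are given as [roll, pitch, yaw] about the fixed x, y, z axes, in that order (R = Rz(yaw) Ry(pitch) Rx(roll)).
In Python, from cell import r gives the robot as it stands.
- The arm moves only by the tool drive_tool, never from a script. Its argument "rows" is a list of rows, each a list of 7 numbers: the turn, a rotation vector about the tool's x, y, z as a fraction of full scale, then the shift along the tool's x, y, z as a fraction of full scale, then the opening, from 0 (shut) to 1 (fully open). A call has 1 to 5 rows; each row shifts and turns the commanded pose from where the row before left it, along the tool's axes as they then stand; what a row does not reach is not made up. Full scale, the value 1, is 25 mm for a shift and 0.1 rad for a turn. A row lasts 1/12 s, in which the tool goes at most 41.7 mm and 7.16 degrees, less where a joint would pass 70% of its speed; a pose out of reach is approached as far as the arm can. A call with a number of a shift or a turn outside -1 to 1 is refused whole. A call with a gripper value outside its range is refused whole. The fingers move at their own pace and stop on an object; the grip force is fixed at half the most. Time passes only in rows, so rows that do not move let the fingers close. It gives the time, the measured TCP pose, the force, the opening and the grip force at its end, in the units of the state.
- r.observe(): the state, without advancing time (a new reading comes with each control period).
- r.capture(name): name is "scene" or "top"; returns a dict with "color" (384x512x3 uint8, blue, green, red), "mtx" (3x3 intrinsics, pixels), "T" (4x4, takes a point from camera to world coordinates). Camera axes: x right, y down, z forward; pixel columns grow to the right and rows downward; lengths in m; the calibration is good to about 2 mm. A picture is of the moment at which its call begins. There is no depth.
- r.finish_job(): hands the job in; it is judged then, once.
Trained networks look in a picture, given as the dict that the camera call returned (one of the last four; its "shot" number tells which), for a name from the list of things; names that differ only in an ending like _2 or _b are one class to them, and where a whole thing is asked for, a point or a joint stands for the part that bears it (a point fixed in the world has none). Each returns a list of dicts, best first, with "confidence" (0 to 1); they miss things now and then, are a little off and sometimes report something else, mostly with a low value. They report only what shows in the picture. A call takes as long as a camera call. They do not tell look-alikes from the thing itself.
- r.spot_in(picture, target): "bbox" ([left, top, right, bottom] in pixels, round what is visible of it).
- r.place_of(picture, target): "point" ([column, row] in pixels: a listed point, or the origin of a listed thing).
The state is a dict: "t": time; "joint_pos": joint angles; "qvel": joint speeds; "joint_torque": joint torques, N m; "eef_pos": TCP position; "tcp_rot": TCP orientation; "contact_force": force on the tool from outside, world axes, zero at the start; "ft_torque": the same for the moment, N m; "finger_gap": finger opening in m; "grip_force": force on a finger pad.
Only numpy, scipy, OpenCV 4.12 (cv2) and the standard library are available. Lean on these libraries where they do the work, as an engineer would, in place of code of your own. Each camera call takes 0.05 s, during which the arm holds its last target. There are 200 camera calls.

## Working session

There is one attempt and no reset: what is moved stays moved. The work goes in short steps, Python scripts to look and compute and a tool call to move; the robot and the scene stay as the last step left them, time stands still between calls to the robot, and variables do not carry over. Pictures are saved under pics/ and viewed, at most 10 in all, crops included, and the job is handed in when it is done.

Besides the shell and the picture viewer there is one more tool, called after ">>>" in YAML: its name, and indented under it one key for each argument. drive_tool: Moves the arm, as the interface text tells. Shift numbers are shares of 25 mm and turn numbers shares of 0.1 rad, none past 1 either way. Its arguments: {"type":"object","properties":{"rows":{"type":"array","items":{"type":"array","items":{"type":"number"}}}},"required":["rows"]}

```bash
mkdir -p pics; cat > a.py <<'E'
from cell import r
import cv2,numpy as np,pickle
P={}
for n in("scene","top"):
    p=r.capture(n);P[n]=p;cv2.imwrite(f"pics/{n}1.png",p["color"])
    print(n,p["mtx"].round(1).tolist(),p["T"].round(4).tolist())
    for t in["probe","stand","bracket"]:
        print(t,[(np.round(d["bbox"]).tolist(),round(d["confidence"],2)) for d in r.spot_in(p,t)][:4])
    for t in["probe_grip","stand_hole","face","bracket"]+[f"seam_{i}" for i in range(8)]:
        print(t,[(np.round(d["point"],1).tolist(),round(d["confidence"],2)) for d in r.place_of(p,t)][:4])
pickle.dump(P,open("P.pkl","wb"))
print(r.finger_overhang,r.observe())
E
python3 a.py
```

```text
scene [[375.8, 0.0, 253.3], [0.0, 375.8, 196.5], [0.0, 0.0, 1.0]] [[0.6664, 0.6057, -0.4348, 1.0013], [0.7455, -0.5508, 0.3754, -0.4202], [-0.0121, -0.5743, -0.8185, 1.0022], [0.0, 0.0, 0.0, 1.0]]
probe [([273.0, 106.0, 288.0, 157.0], 0.95), ([339.0, 92.0, 359.0, 138.0], 0.69), ([323.0, 114.0, 333.0, 141.0], 0.51)]
stand [([306.0, 126.0, 344.0, 171.0], 0.83)]
bracket [([227.0, 176.0, 337.0, 276.0], 0.85)]
probe_grip [([350.9, 103.5], 0.92), ([324.4, 127.7], 0.77), ([278.5, 120.8], 0.69), ([268.2, 227.3], 0.66)]
stand_hole [([326.3, 137.5], 0.83), ([267.0, 230.4], 0.16)]
face [([285.9, 228.0], 0.74), ([274.1, 225.2], 0.69), ([257.5, 222.8], 0.5)]
bracket [([281.6, 228.3], 0.73)]
seam_0 [([286.2, 228.4], 0.94), ([268.6, 227.4], 0.9), ([280.9, 230.5], 0.87), ([264.6, 227.1], 0.76)]
seam_1 [([286.2, 228.4], 0.94), ([268.6, 227.4], 0.9), ([280.9, 230.5], 0.87), ([264.6, 227.1], 0.76)]
seam_2 [([286.2, 228.4], 0.94), ([268.6, 227.4], 0.9), ([280.9, 230.5], 0.87), ([264.6, 227.1], 0.76)]
seam_3 [([286.2, 228.4], 0.94), ([268.6, 227.4], 0.9), ([280.9, 230.5], 0.87), ([264.6, 227.1], 0.76)]
s
[... 1941 characters left out ...]
': 1.6, 'joint_pos': array([-1.00781753,  0.50091526, -0.42702931,  1.55041239,  0.22081685,
        1.13830458, -0.21030815]), 'qvel': array([ 0.00085747,  0.00187449, -0.00127932,  0.0001417 ,  0.00039221,
        0.0017079 ,  0.00173125]), 'joint_torque': array([ 3.85144795e-04, -5.69359374e+01, -5.81039786e+00, -2.81327820e+01,
        1.27033688e-02,  2.05566808e-03,  7.18924866e-06]), 'eef_pos': array([0.19190004, 0.62101729, 0.24229751]), 'tcp_rot': array([-3.14158443e+00, -3.60077019e-05,  2.84186998e+00]), 'contact_force': array([-0.96508072,  0.04968206,  0.18144126]), 'ft_torque': array([-0.02007151,  0.01196746, -0.00698986]), 'grip_force': 0.0, 'finger_gap': 0.08526486139329727}
```

```bash
cat > b.py <<'E'
import cv2,pickle,numpy as np
P=pickle.load(open("P.pkl","rb"))
s=P["scene"]["color"];t=P["top"]["color"]
a=cv2.resize(s[80:285,210:370],None,fx=3.7,fy=3.7,interpolation=cv2.INTER_CUBIC)[:600]
cv2.imwrite("pics/s2.png",a)
b=cv2.resize(t[110:240,90:290],None,fx=4,fy=4,interpolation=cv2.INTER_CUBIC)
cv2.imwrite("pics/t2.png",b)
E
python3 b.py
```

```text
(no output)
```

View pics/scene1.png

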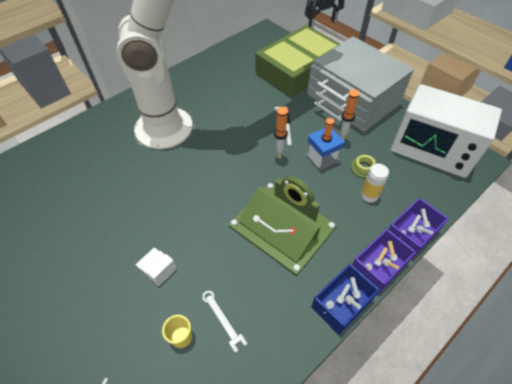

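View pics/s2.png

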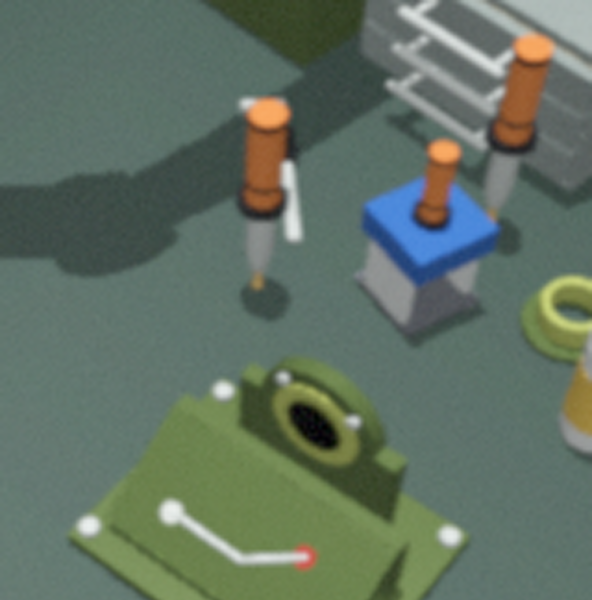

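View pics/t2.png

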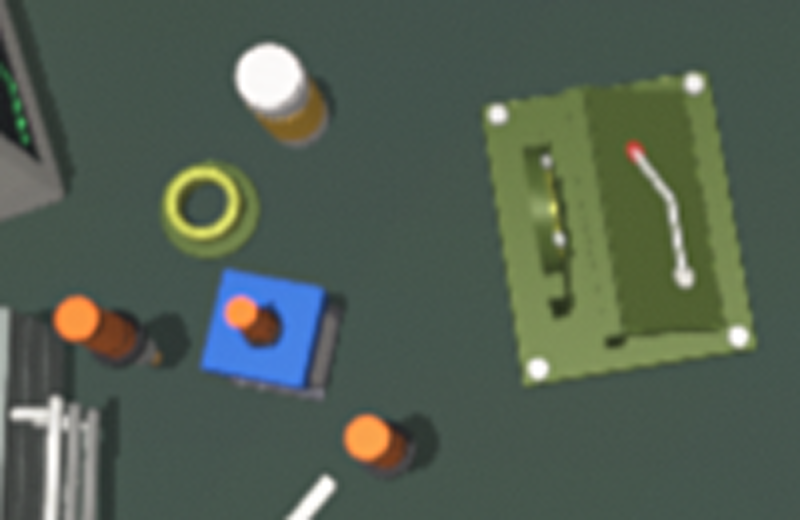

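Pictures: the smallest probe is the one in the blue stand (scene ≈(326,128), top ≈(153,190)). The two other orange probes are look-alikes at scene (281,120) and (350,105). White dot scene ≈(256,218), bend (275,230.5), red dot (292.4,230.8); in top (261,179), (257.7,160.7), (248.5,148).

```bash
cat > fit.py <<'E'
import cv2,pickle,numpy as np
from scipy.optimize import least_squares,minimize
P=pickle.load(open("P.pkl","rb"))
def proj(p,X):
    T=np.linalg.inv(p["T"]);c=np.atleast_2d(X)@T[:3,:3].T+T[:3,3];q=c@p["mtx"].T;return q[:,:2]/q[:,2:]
def Rz(a):c,s=np.cos(a),np.sin(a);return np.array([[c,-s,0],[s,c,0],[0,0,1]])
def Ry(a):c,s=np.cos(a),np.sin(a);return np.array([[c,0,s],[0,1,0],[-s,0,c]])
def px(c,o,f):return (np.array(c)+.5)/f-.5+np.array(o)
o={"scene":px([(171,512),(241,557),(305,558)],(210,80),3.7),"top":px([(684,277),(671,203),(634,152)],(90,110),4)}
# refine the dots: white blob and red blob centroids
for n in o:
    im=P[n]["color"].astype(float)
    for k in(0,2):
        c=o[n][k];yy,xx=np.mgrid[:384,:512];m=np.hypot(xx-c[0],yy-c[1])<(4.5)
        w=(im.min(2)-90 if k==0 else im[...,2]-im[...,1]-15).clip(0)*m
        print(n,k,c.round(1),((xx*w).sum()/w.sum()).round(2),((yy*w).sum()/w.sum()).round(2))
        if k==2:o[n][k]=[(xx*w).sum()/w.sum(),(yy*w).sum()/w.sum()]
def run(sg):
    L=np.array([[0,0,0],[0,70,0],[52.5*np.sin(np.radians(35)),70+52.5*np.cos(np.radians(35)),0]])/1e3
    L[:,1]*=sg
    f=lambda v:np.concatenate([(proj(P[n],v[:3]+L@(Rz(v[3])@Ry(-np.radians(35))).T)-o[n]).ravel() for n in o])
    best=min((least_squares(f,[.4,0,.06,y]) for y in np.arange(-3,3,.7)),key=lambda s:s.cost);return best,L
for sg in(1,-1):
    b,L=run(sg);print(sg,b.x.round(4),b.cost.round(2),b.fun.round(2));print((b.x[:3]+L@(Rz(b.x[3])@Ry(-np.radians(35))).T).round(4).tolist())
M={}
for n in o:
    h=cv2.cvtColor(P[n]["color"],cv2.COLOR_BGR2HSV)
    m=cv2.inRange(h,(103,130,60),(122,255,255));k,l,st,ce=cv2.connectedComponentsWithStats(m)
    g=proj(P[n],[0,0,0]);roi=(300,110,350,170) if n=="scene" else (135,170,180,215)
    z=np.zeros_like(m);z[roi[1]:roi[3],roi[0]:roi[2]]=m[roi[1]:roi[3],roi[0]:roi[2]]
    M[n]=cv2.convexHull(cv2.findNonZero(z))[:,0].astype(float);print(n,(z>0).sum(),M[n].min(0),M[n].max(0))
U=np.array([[a,b,c] for a in(-.0425,.0425) for b in(-.0425,.0425) for c in(.07,.1)])
th=np.arange(0,2*np.pi,np.pi/16);D=np.c_[np.cos(th),np.sin(th)]
def g(v):
    X=U@Rz(v[2]).T+[v[0],v[1],0]
    return np.concatenate([(proj(P[n],X)@D.T).max(0)-(M[n]@D.T).max(0)-.45 for n in o])
s=min((least_squares(g,[.3,.3,y]) for y in(0,.4,.8,1.2)),key=lambda s:s.cost);print("stand",s.x.round(4),s.cost,np.abs(g(s.x)).max(),s.fun.mean())
for z in(.1,.178):print(z,[proj(P[n],[s.x[0],s.x[1],z]).round(1).tolist() for n in o])
E
python3 fit.py
```

```text
scene 0 [255.9 218. ] 256.13 218.07
scene 2 [292.1 230.4] 292.38 230.22
top 0 [260.6 178.9] 260.44 178.14
top 2 [248.1 147.6] 248.06 146.97
1 [ 0.5593 -0.0374  0.0465 -1.0036] 48.54 [-1.71  2.16  2.26 -4.65 -2.48  2.84  1.6  -1.4  -6.09  0.8   2.41 -0.72]
[[0.5593, -0.0374, 0.0465], [0.6184, 0.0002, 0.0465], [0.6679, 0.0025, 0.0638]]
-1 [ 0.5563 -0.0293  0.0469  1.7263] 2.53 [-0.38 -0.11 -0.68  0.55 -0.92 -0.14 -0.69 -0.54 -0.82 -1.24 -0.44  0.33]
[[0.5563, -0.0293, 0.0469], [0.6254, -0.0185, 0.0469], [0.6641, 0.0125, 0.0642]]
scene 563 [308. 129.] [344. 156.]
top 574 [140. 177.] [171. 206.]
stand [0.5076 0.3261 1.3795] 21.070498442844688 3.1405473645251716 0.35807853244754984
0.1 [[[325.9, 138.1]], [[154.6, 190.8]]]
0.178 [[[329.6, 120.5]], [[149.1, 186.8]]]
```

```bash
cat > fit2.py <<'E'
exec(open("fit.py").read().split("for sg in")[0])
# probe handle
H={}
for n,roi in(("scene",(318,112,336,145)),("top",(144,180,162,200))):
    h=cv2.cvtColor(P[n]["color"],cv2.COLOR_BGR2HSV);m=cv2.inRange(h,(3,120,70),(18,255,255))
    z=np.zeros_like(m);s=np.s_[roi[1]:roi[3],roi[0]:roi[2]];z[s]=m[s]
    H[n]=cv2.convexHull(cv2.findNonZero(z))[:,0].astype(float);print(n,(z>0).sum(),H[n].min(0),H[n].max(0))
th=np.arange(0,2*np.pi,np.pi/16);D=np.c_[np.cos(th),np.sin(th)]
C=np.vstack([np.c_[.012*D,np.full(32,z)] for z in(.106,.178)])
f=lambda v:np.concatenate([(proj(P[n],C+[v[0],v[1],0])@D.T).max(0)-(H[n]@D.T).max(0)-.4 for n in H])
s=least_squares(f,[.508,.326],loss="soft_l1",f_scale=.5);print("probe",s.x.round(4),f(s.x).round(1).tolist())
for n in H:
    g=lambda v:((proj(P[n],C+[v[0],v[1],0])@D.T).max(0)-(H[n]@D.T).max(0)-.4)
    print(n,least_squares(g,[.508,.326],loss="soft_l1",f_scale=.5).x.round(4))
# bolts
B={"top":px([(497,114),(694,83),(738,336),(538,369)],(90,110),4),"scene":px([(450,535),(0,0),(89,525),(223,390)],(210,80),3.7)}
B["scene"][1]=[296.5,267.5]
def fb(v):
    L=np.array([[1,-1],[-1,-1],[-1,1],[1,1]])*[v[3],v[4]];X=np.c_[L,np.full(4,.017)]@Rz(v[2]).T+[v[0],v[1],0]
    return np.concatenate([(proj(P[n],X)-B[n]).ravel() for n in B])
b=least_squares(fb,[.6,.03,1.72,.09,.11]);print("bracket",b.x.round(4),b.fun.round(1))
# seam with yaw given, face plane through base
yw=b.x[2]
L=np.array([[0,0,0],[0,-70,0],[52.5*np.sin(np.radians(35)),-70-52.5*np.cos(np.radians(35)),0]])/1e3
R=Rz(yw)@Ry(-np.radians(35))
for ns in(["scene"],["top"],["scene","top"]):
    q=lambda v:np.concatenate([(proj(P[n],v[:3]+L@R.T)-o[n]).ravel() for n in ns])
    a=least_squares(q,[.55,-.03,.047]);X=a.x+L@R.T;print(ns,X.round(4).tolist(),a.fun.round(1))
    print(" in bracket",((X-[b.x[0],b.x[1],0])@Rz(yw)).round(4).tolist())
E
python3 fit2.py
```

```text
scene 0 [255.9 218. ] 256.13 218.07
scene 2 [292.1 230.4] 292.38 230.22
top 0 [260.6 178.9] 260.44 178.14
top 2 [248.1 147.6] 248.06 146.97
scene 140 [323. 118.] [333. 140.]
top 79 [147. 185.] [158. 194.]
probe [0.5062 0.3246] [-0.6, -1.0, -0.8, -1.0, -1.0, -1.0, -1.0, -1.1, -1.0, -0.6, -0.1, 0.3, 0.7, 0.6, 0.6, 0.6, 0.7, 0.3, 0.2, 0.0, -0.0, 0.0, -0.0, -0.2, -0.2, -0.6, -0.7, -0.9, -1.1, -1.2, -1.1, -0.9, -0.2, -0.4, -0.4, -0.6, -0.8, -0.8, -0.7, -0.4, 0.0, -0.2, -0.3, -0.3, 0.3, 0.3, 0.4, 0.5, 0.8, 0.6, 0.5, 0.5, 0.6, 0.6, 0.7, 0.9, 1.1, 0.9, 0.8, 0.5, 0.2, -0.1, -0.2, -0.3]
scene [0.5078 0.3266]
top [0.5043 0.3232]
bracket [0.6104 0.0292 1.7224 0.0902 0.1185] [-0.5 -0.3 -0.7 -0.3 -0.5 -0.2 -0.7 -0.3 -0.4  0.4 -0.5 -0.2 -0.7  0.4
 -0.5  0.2]
['scene'] [[0.5609, -0.0313, 0.0559], [0.6301, -0.0207, 0.0559], [0.6689, 0.0101, 0.0731]] [ 0.1 -0.3 -0.   0.5 -0.1 -0.1]
 in bracket [[-0.0524, 0.0581, 0.0559], [-0.0524, -0.0119, 0.0559], [-0.0277, -0.0549, 0.0731]]
['top'] [[0.5471, -0.0308, 0.0781], [0.6163, -0.0203, 0.0781], [0.6551, 0.0106, 0.0954]] [ 0.   0.3 -0.1 -0.8  0.1  0.5]
 in bracket [[-0.0498, 0.0717, 0.0781], [-0.0498, 0.0017, 0.0781], [-0.0251, -0.0414, 0.0954]]
['scene', 'top'] [[0.5562, -0.0291, 0.0469], [0.6254, -0.0185, 0.0469], [0.6642, 0.0123, 0.0642]] [-0.3 -0.2 -0.7  0.5 -0.9 -0.1 -0.8 -0.5 -0.8 -1.2 -0.4  0.3]
 in bracket [[-0.0495, 0.0624, 0.0469], [-0.0495, -0.0076, 0.0469], [-0.0248, -0.0506, 0.0642]]
```

```bash
cat > h.py <<'E'
import numpy as np
from scipy.spatial.transform import Rotation as Ro
from cell import r
def to(p,R=None):
    s=r.observe();Rc=Ro.from_euler("xyz",s["tcp_rot"])
    d=np.array(p)-s["eef_pos"]
    print("t",round(s["t"],2),"pos",s["eef_pos"].round(4),"rpy",s["tcp_rot"].round(3),"F",s["contact_force"].round(2),"gap",round(s["finger_gap"],4),"j",s["joint_pos"].round(2))
    if R is not None:print("turn units",((Rc.inv()*R).as_rotvec()/.1).round(2))
    print("shift units (cur frame)",(Rc.inv().apply(d)/.025).round(2))
    if R is not None: print("shift units (goal frame)",(R.inv().apply(d)/.025).round(2))
YAW=1.724
DOWN=Ro.from_euler("xyz",[np.pi,0,YAW])
FACE=DOWN*Ro.from_rotvec([0,np.radians(35),0])
E
cat > c.py <<'E'
from h import *;import pickle
P=pickle.load(open("P.pkl","rb"))
def gr(n,u,v,z=0):
    p=P[n];d=p["T"][:3,:3]@np.linalg.inv(p["mtx"])@[u,v,1];c=p["T"][:3,3];return (c+d*(z-c[2])/d[2]).round(3)
print(gr("scene",342.7,137.9),gr("top",128.6,199),gr("scene",279.2,156.8))
print("tops z.2",gr("top",109.3,189.3,.2),gr("top",181.7,219.1,.2),gr("scene",353.8,93,.2),gr("scene",282.3,109.9,.2))
print("tops z.24",gr("top",109.3,189.3,.24),gr("top",181.7,219.1,.24),gr("scene",353.8,93,.24),gr("scene",282.3,109.9,.24))
to([.507,.3255,.30],DOWN)
E
python3 c.py
```

```text
[0.493 0.454 0.   ] [0.496 0.441 0.   ] [0.403 0.22  0.   ]
tops z.2 [0.497 0.444 0.2  ] [0.401 0.218 0.2  ] [0.489 0.458 0.2  ] [0.391 0.233 0.2  ]
tops z.24 [0.49  0.431 0.24 ] [0.397 0.212 0.24 ] [0.515 0.414 0.24 ] [0.421 0.201 0.24 ]
t 1.6 pos [0.1919 0.621  0.2423] rpy [-3.142 -0.     2.842] F [-0.97  0.05  0.18] gap 0.0853 j [-1.01  0.5  -0.43  1.55  0.22  1.14 -0.21]
turn units [-0.   -0.   11.18]
shift units (cur frame) [-15.53  -7.57  -2.31]
shift units (goal frame) [-13.61  10.65  -2.31]
```

>>> drive_tool:
  rows:
    - [0, 0, 0.9, 0, 0, -0.8, 1]
    - [0, 0, 0.9, 0, 0, -0.8, 1]
    - [0, 0, 0.9, 0, 0, -0.7, 1]
    - [0, 0, 0.9, 0, 0, 0, 1]
    - [0, 0, 0.9, 0, 0, 0, 1]

```text
t: 2.02
eef_pos: [0.192, 0.622, 0.3018]
tcp_rot: [3.139, -0.002, 2.387]
contact_force: [0.0, 0.2, -0.2]
finger_gap: 0.0854
grip_force: 0.0
```

>>> drive_tool:
  rows:
    - [0, 0, 0.9, 0, 0, 0, 1]
    - [0, 0, 0.9, 0, 0, 0, 1]
    - [0, 0, 0.9, 0, 0, 0, 1]
    - [0, 0, 1, 0, 0, 0, 1]
    - [0, 0, 1, 0, 0, 0, 1]

```text
t: 2.43
eef_pos: [0.1919, 0.621, 0.2998]
tcp_rot: [-3.142, -0.0, 1.917]
contact_force: [0.6, 0.1, -0.3]
finger_gap: 0.0847
grip_force: 0.0
```

>>> drive_tool:
  rows:
    - [0, 0, 1, 0, 0, 0, 1]
    - [0, 0, 0.98, 0, 0, 0, 1]
    - [0, 0, 0, -0.75, 0.6, 0, 1]
    - [0, 0, 0, -0.75, 0.6, 0, 1]
    - [0, 0, 0, -0.75, 0.6, 0, 1]

```text
t: 2.85
eef_pos: [0.2449, 0.572, 0.2997]
tcp_rot: [-3.141, -0.0, 1.726]
contact_force: [0.4, 0.0, -0.3]
finger_gap: 0.0854
grip_force: 0.0
```

>>> drive_tool:
  rows:
    - [0, 0, 0, -0.75, 0.6, 0, 1]
    - [0, 0, 0, -0.75, 0.6, 0, 1]
    - [0, 0, 0, -0.75, 0.6, 0, 1]
    - [0, 0, 0, -0.75, 0.6, 0, 1]
    - [0, 0, 0, -0.75, 0.6, 0, 1]

```text
t: 3.27
eef_pos: [0.3341, 0.4902, 0.2999]
tcp_rot: [3.141, -0.0, 1.724]
contact_force: [0.3, -0.1, 0.5]
finger_gap: 0.0855
grip_force: 0.0
```

>>> drive_tool:
  rows:
    - [0, 0, 0, -0.75, 0.6, 0, 1]
    - [0, 0, 0, -0.75, 0.6, 0, 1]
    - [0, 0, 0, -0.75, 0.6, 0, 0.8]
    - [0, 0, 0, -0.75, 0.6, 0, 0.8]
    - [0, 0, 0, -0.75, 0.6, 0, 0.7]

```text
t: 3.68
eef_pos: [0.4225, 0.409, 0.3]
tcp_rot: [3.141, -0.0, 1.724]
contact_force: [0.9, 0.1, 0.3]
finger_gap: 0.0602
grip_force: 0.0
```

>>> drive_tool:
  rows:
    - [0, 0, 0, -0.6, 0.5, 0, 0.7]
    - [0, 0, 0, -0.5, 0.4, 0, 0.7]
    - [0, 0, 0, 0, 0, 0, 0.7]
    - [0, 0, 0, 0, 0, 0, 0.7]
    - [0, 0, 0, 0, 0, 0, 0.7]

```text
t: 4.1
eef_pos: [0.4472, 0.3871, 0.2998]
tcp_rot: [-3.141, -0.001, 1.725]
contact_force: [-0.5, 0.5, 1.0]
finger_gap: 0.0598
grip_force: 0.0
```

```bash
cat > d.py <<'E'
from h import *;import cv2
to([.507,.3255,.142],DOWN)
a=r.capture("scene")["color"];b=r.capture("top")["color"]
f=lambda m:cv2.resize(m,(400,400),interpolation=cv2.INTER_CUBIC)
cv2.imwrite("pics/d1.png",np.hstack([f(a[70:180,270:380]),f(b[140:250,100:210])]))
E
python3 d.py
```

```text
t 4.1 pos [0.4472 0.3871 0.2998] rpy [-3.141e+00 -1.000e-03  1.725e+00] F [-0.46  0.48  0.98] gap 0.0598 j [-0.69  0.32 -0.09  1.65  0.03  1.18 -0.63]
turn units [-0.01 -0.01  0.01]
shift units (cur frame) [-2.81  1.99  6.31]
shift units (goal frame) [-2.8   1.99  6.31]
```

View pics/d1.png

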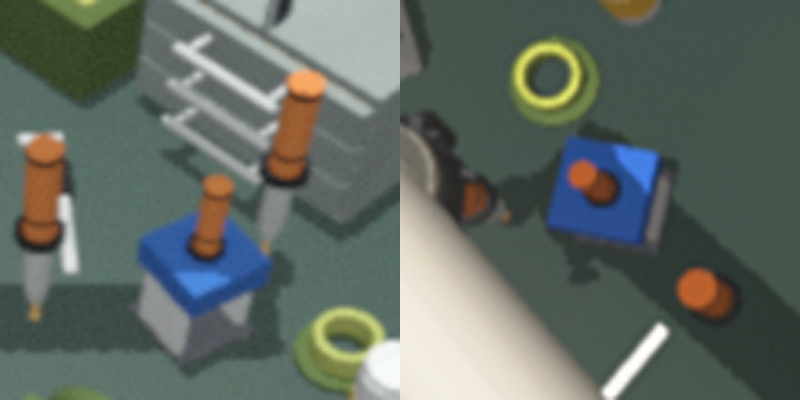

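>>> drive_tool:
  rows:
    - [0, 0, 0, -0.7, 0.49, 0, 0.7]
    - [0, 0, 0, -0.7, 0.49, 0, 0.7]
    - [0, 0, 0, -0.7, 0.49, 0, 0.7]
    - [0, 0, 0, -0.74, 0.48, 0, 0.7]
    - [0, 0, 0, 0, 0, 0.9, 0.7]

```text
t: 4.62
eef_pos: [0.5127, 0.3211, 0.2816]
tcp_rot: [3.132, -0.001, 1.719]
contact_force: [0.9, -0.3, -0.2]
finger_gap: 0.06
grip_force: 0.0
```

>>> drive_tool:
  rows:
    - [0, 0, 0, 0, 0, 0.9, 0.7]
    - [0, 0, 0, 0, 0, 0.9, 0.7]
    - [0, 0, 0, 0, 0, 0.5, 0.7]
    - [0, 0, 0, 0, 0, 0, 0.7]
    - [0, 0, 0, 0, 0, 0, 0.7]

```text
t: 5.03
eef_pos: [0.5065, 0.324, 0.2196]
tcp_rot: [-3.14, 0.0, 1.725]
contact_force: [0.4, 0.5, 0.7]
finger_gap: 0.0598
grip_force: 0.0
```

```bash
cat > d2.py <<'E'
from h import *;import cv2,sys
to([.506,.3245,.142],DOWN)
a=r.capture("scene")["color"]
cv2.imwrite("pics/d2.png",cv2.resize(a[70:170,270:390],(720,600),interpolation=cv2.INTER_CUBIC))
E
python3 d2.py
```

```text
t 5.03 pos [0.5065 0.324  0.2196] rpy [-3.14   0.     1.725] F [0.37 0.49 0.75] gap 0.0598 j [-0.58  0.4  -0.05  1.71  0.02  1.03 -0.48]
turn units [-0.01  0.    0.01]
shift units (cur frame) [ 0.02 -0.01  3.1 ]
shift units (goal frame) [ 0.02 -0.02  3.1 ]
```

View pics/d2.png

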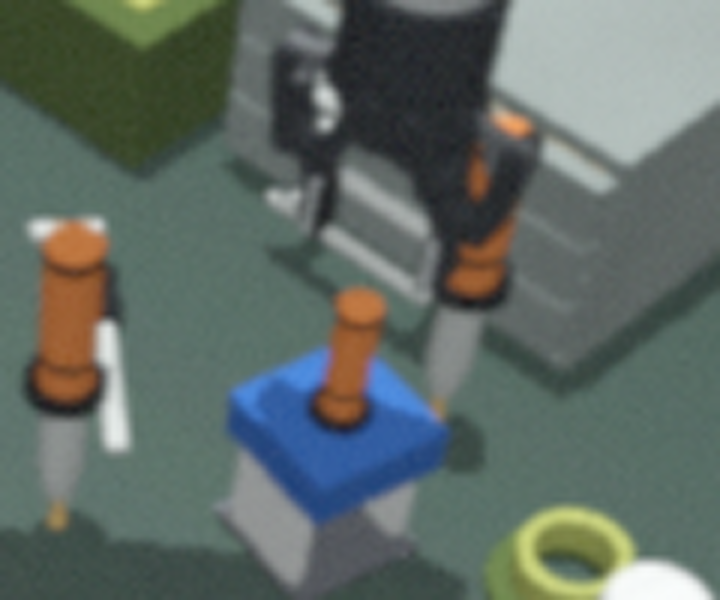

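>>> drive_tool:
  rows:
    - [0, 0, 0, 0, 0, 0.6, 0.7]
    - [0, 0, 0, 0, 0, 0.6, 0.7]
    - [0, 0, 0, 0, 0, 0.6, 0.7]
    - [0, 0, 0, 0, 0, 0.6, 0.7]
    - [0, 0, 0, 0, 0, 0.5, 0.7]

```text
t: 5.5
eef_pos: [0.5081, 0.3243, 0.1482]
tcp_rot: [3.139, -0.001, 1.724]
contact_force: [0.1, -0.3, -0.5]
finger_gap: 0.06
grip_force: 0.0
```

>>> drive_tool:
  rows:
    - [0, 0, 0, 0, 0, 0.2, 0.7]
    - [0, 0, 0, 0, 0, 0, 0.5]
    - [0, 0, 0, 0, 0, 0, 0.4]
    - [0, 0, 0, 0, 0, 0, 0.35]
    - [0, 0, 0, 0, 0, 0, 0.32]

```text
t: 5.92
eef_pos: [0.5076, 0.3238, 0.1434]
tcp_rot: [3.141, -0.001, 1.724]
contact_force: [-1.5, -0.8, 0.3]
finger_gap: 0.0273
grip_force: 0.6
```

>>> drive_tool:
  rows:
    - [0, 0, 0, 0, 0, 0, 0.3]
    - [0, 0, 0, 0, 0, 0, 0.28]
    - [0, 0, 0, 0, 0, 0, 0.27]
    - [0, 0, 0, 0, 0, 0, 0.26]
    - [0, 0, 0, 0, 0, 0, 0.25]

```text
t: 6.33
eef_pos: [0.5073, 0.3236, 0.143]
tcp_rot: [3.141, -0.0, 1.724]
contact_force: [-2.6, -1.1, 6.6]
finger_gap: 0.0221
grip_force: 58.3
```

>>> drive_tool:
  rows:
    - [0, 0, 0, 0, 0, 0, 0]
    - [0, 0, 0, 0, 0, 0, 0]
    - [0, 0, 0, 0, 0, -0.3, 0]
    - [0, 0, 0, 0, 0, -0.3, 0]
    - [0, 0, 0, 0, 0, -0.4, 0]

```text
t: 6.75
eef_pos: [0.5071, 0.3229, 0.1674]
tcp_rot: [-3.141, 0.001, 1.724]
contact_force: [0.3, -0.3, -1.9]
finger_gap: 0.0227
grip_force: 58.7
```

>>> drive_tool:
  rows:
    - [0, 0, 0, 0, 0, -0.6, 0]
    - [0, 0, 0, 0, 0, -0.6, 0]
    - [0, 0, 0, 0, 0, -0.6, 0]
    - [0, 0, 0, 0, 0, -0.6, 0]
    - [0, 0, 0, 0, 0, -0.6, 0]

```text
t: 7.17
eef_pos: [0.5075, 0.3233, 0.2439]
tcp_rot: [3.141, -0.0, 1.724]
contact_force: [0.3, -0.1, -1.2]
finger_gap: 0.0224
grip_force: 58.8
```

>>> drive_tool:
  rows:
    - [0, 0, 0, 0, 0, -0.6, 0]
    - [0, 0, 0, 0, 0, -0.6, 0]
    - [0, 0, 0, 0, 0, -0.4, 0]
    - [0, 0, 0, 0, 0, 0, 0]
    - [0, 0, 0, 0, 0, 0, 0]

```text
t: 7.58
eef_pos: [0.5075, 0.3235, 0.2829]
tcp_rot: [3.14, -0.001, 1.724]
contact_force: [0.2, 0.1, -1.8]
finger_gap: 0.0228
grip_force: 58.8
```

```bash
cat > d3.py <<'E'
from h import *;import cv2,sys
to([.5073,.3236,.143],DOWN)
a=r.capture("scene")
for t in("probe_tip","probe_grip"):print(t,[(np.round(d["point"],1).tolist(),round(d["confidence"],2)) for d in r.place_of(a,t)][:4])
cv2.imwrite("pics/d3.png",cv2.resize(a["color"][70:170,270:390],(720,600),interpolation=cv2.INTER_CUBIC))
E
python3 d3.py
```

```text
t 7.58 pos [0.5075 0.3235 0.2829] rpy [ 3.140e+00 -1.000e-03  1.724e+00] F [ 0.2   0.1  -1.76] gap 0.0228 j [-0.58  0.35 -0.05  1.64  0.02  1.15 -0.47]
turn units [ 0.01 -0.01 -0.  ]
shift units (cur frame) [ 0.   -0.02  5.6 ]
shift units (goal frame) [ 0.01 -0.01  5.6 ]
probe_tip [([289.7, 122.2], 0.61)]
probe_grip [([284.2, 121.7], 0.87), ([350.2, 104.4], 0.58), ([336.1, 92.3], 0.55), ([275.1, 227.0], 0.2)]
```

View pics/d3.png

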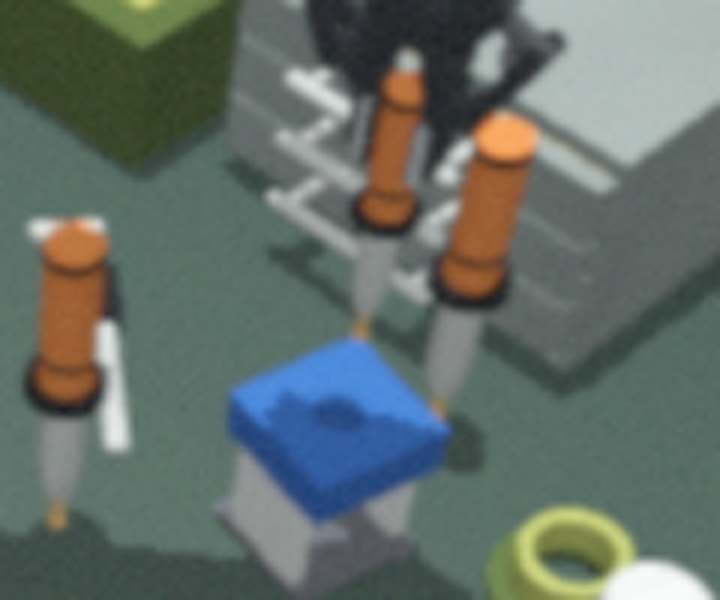

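```bash
cat > e.py <<'E'
from h import *;import pickle
P=pickle.load(open("P.pkl","rb"));p=P["scene"];T=np.linalg.inv(p["T"])
def pj(X):
    c=T[:3,:3]@X+T[:3,3];q=p["mtx"]@c;return ((q[:2]/q[2]-[270,70]+.5)*6-.5).round(0)
for dx in(0,-.005,-.01,-.015):
  print(dx,[pj(np.array([.5075-.153*dx,.3235+.988*dx,.2829-.127+h])).tolist() for h in(0.004,.085,.091,.163)])
print("tcp",[pj(np.array([.5075,.3235,.2829])+np.array([.988,.153,0])*k).tolist() for k in(-.02,0,.02)])
E
python3 e.py
```

```text
0 [[351.0, 333.0], [376.0, 214.0], [378.0, 204.0], [403.0, 85.0]]
-0.005 [[346.0, 338.0], [370.0, 219.0], [372.0, 210.0], [397.0, 90.0]]
-0.01 [[341.0, 344.0], [365.0, 225.0], [367.0, 215.0], [391.0, 96.0]]
-0.015 [[336.0, 349.0], [359.0, 230.0], [361.0, 221.0], [385.0, 101.0]]
tcp [[355.0, 129.0], [390.0, 146.0], [426.0, 163.0]]
```

>>> drive_tool:
  rows:
    - [0, 0, 0, 0, 0, -0.7, 0]
    - [0, 0, 0, 0, 0, -0.7, 0]
    - [0, 0, 0, -0.4, 0, -0.6, 0]
    - [0, 0, 0, -0.7, 0, 0, 0]
    - [0, 0, 0, -0.9, 0, 0, 0]

```text
t: 8.15
eef_pos: [0.5144, 0.2755, 0.3323]
tcp_rot: [3.141, -0.001, 1.727]
contact_force: [0.7, -0.6, -1.5]
finger_gap: 0.0227
grip_force: 58.9
```

>>> drive_tool:
  rows:
    - [0, 0, 0, -0.9, 0, 0, 0]
    - [0, 0, 0, -0.9, 0, 0, 0]
    - [0, 0, 0, -0.9, 0, 0, 0]
    - [0, 0, 0, -0.9, 0, 0, 0]
    - [0, 0, 0, -0.9, 0, 0, 0]

```text
t: 8.57
eef_pos: [0.5316, 0.1615, 0.3312]
tcp_rot: [-3.14, 0.0, 1.724]
contact_force: [0.6, -0.0, -2.8]
finger_gap: 0.0226
grip_force: 58.9
```

>>> drive_tool:
  rows:
    - [0, 0, 0, -0.9, 0, 0, 0]
    - [0, 0, 0, -0.9, 0, 0, 0]
    - [0, 0, 0, -0.9, 0, 0, 0]
    - [0, 0, 0, -0.9, 0, 0, 0]
    - [0, 0, 0, -0.9, 0, 0, 0]

```text
t: 8.98
eef_pos: [0.5487, 0.0504, 0.3312]
tcp_rot: [-3.14, 0.0, 1.724]
contact_force: [0.4, 0.2, -1.8]
finger_gap: 0.0227
grip_force: 58.9
```

>>> drive_tool:
  rows:
    - [0, 0, 0, -0.9, -0.05, 0, 0]
    - [0, 0, 0, -0.9, -0.05, 0, 0]
    - [0, 0, 0, -0.9, -0.05, 0, 0]
    - [0, 0, 0, -0.9, -0.05, 0, 0]
    - [0, 0, 0, -0.9, 0, 0, 0]

```text
t: 9.4
eef_pos: [0.5607, -0.0615, 0.3312]
tcp_rot: [-3.14, -0.0, 1.724]
contact_force: [0.6, -0.0, -1.1]
finger_gap: 0.0228
grip_force: 58.9
```

>>> drive_tool:
  rows:
    - [0, 0, 0, -0.9, 0, 0, 0]
    - [0, 0.5, 0, -0.6, 0, 0, 0]
    - [0, 0.6, 0, 0, 0, 0, 0]
    - [0, 0.6, 0, 0, 0, 0, 0]
    - [0, 0.6, 0, 0, 0, 0, 0]

```text
t: 9.82
eef_pos: [0.5668, -0.0977, 0.3314]
tcp_rot: [-3.141, -0.233, 1.723]
contact_force: [0.0, 0.7, -1.7]
finger_gap: 0.0227
grip_force: 58.8
```

>>> drive_tool:
  rows:
    - [0, 0.6, 0, 0, 0, 0, 0]
    - [0, 0.6, 0, 0, 0, 0, 0]
    - [0, 0.6, 0, 0, 0, 0, 0]
    - [0, 0.6, 0, 0, 0, 0, 0]
    - [0, 0.6, 0, 0, 0, 0, 0]

```text
t: 10.23
eef_pos: [0.5669, -0.0977, 0.3313]
tcp_rot: [-3.14, -0.533, 1.723]
contact_force: [0.2, 0.4, -1.8]
finger_gap: 0.0229
grip_force: 58.8
```

>>> drive_tool:
  rows:
    - [0, 0.6, 0, 0, 0, 0, 0]
    - [0, 0.2, 0, 0, 0, 0, 0]
    - [0, 0, 0, 0, 0, 0, 0]
    - [0, 0, 0, 0, 0, 0, 0]

```text
t: 10.57
eef_pos: [0.567, -0.0975, 0.3314]
tcp_rot: [-3.14, -0.609, 1.723]
contact_force: [0.4, 0.6, -1.7]
finger_gap: 0.0227
grip_force: 58.8
```

```bash
cat >> h.py <<'E'
W=np.array([.557,-.029,.047]);N=-FACE.as_matrix()[:,2]
E
cat > f.py <<'E'
from h import *
print(N);to(W+N*(.127+.03),FACE)
E
python3 f.py
```

```text
[ 0.08753067 -0.56685828  0.81915204]
t 10.57 pos [ 0.567  -0.0975  0.3314] rpy [-3.14  -0.609  1.723] F [ 0.38  0.6  -1.67] gap 0.0227 j [ 0.3   0.48  0.17  1.49 -0.56  1.57  0.73]
turn units [-0.01  0.01 -0.01]
shift units (cur frame) [-4.25  0.03  4.63]
shift units (goal frame) [-4.26  0.02  4.63]
```

>>> drive_tool:
  rows:
    - [0, 0, 0, -0.53, 0, 0.58, 0]
    - [0, 0, 0, -0.53, 0, 0.58, 0]
    - [0, 0, 0, -0.53, 0, 0.58, 0]
    - [0, 0, 0, -0.53, 0, 0.58, 0]
    - [0, 0, 0, -0.53, 0, 0.58, 0]

```text
t: 10.98
eef_pos: [0.5695, -0.109, 0.2348]
tcp_rot: [3.14, -0.608, 1.727]
contact_force: [-0.8, -0.1, -1.8]
finger_gap: 0.0227
grip_force: 58.9
```

>>> drive_tool:
  rows:
    - [0, 0, 0, -0.6, 0, 0.6, 0]
    - [0, 0, 0, -0.5, 0, 0.6, 0]
    - [0, 0, 0, -0.5, 0, 0.5, 0]
    - [0, 0, 0, 0, 0, 0, 0]
    - [0, 0, 0, 0, 0, 0, 0]

```text
t: 11.4
eef_pos: [0.5701, -0.1177, 0.1769]
tcp_rot: [-3.14, -0.611, 1.724]
contact_force: [-0.1, 0.6, -2.2]
finger_gap: 0.0229
grip_force: 58.9
```

```bash
cat > f2.py <<'E'
from h import *;import cv2,pickle
to(W+N*(.127+.03),FACE)
s=r.observe();R=Ro.from_euler("xyz",s["tcp_rot"])
im=[]
Q={}
for n,(u,v),f in(("scene",(235,170),5),("top",(215,130),5)):
    p=r.capture(n);Q[n]=p;T=np.linalg.inv(p["T"])
    def pj(X):
        q=p["mtx"]@(T[:3,:3]@X+T[:3,3]);return ((q[:2]/q[2]-[u,v]+.5)*f-.5).round(0).tolist()
    e=s["eef_pos"]-W;
    print(n,"W",pj(W),"axis tip/85/163",[pj(s["eef_pos"]+R.apply([0,0,.127-h])) for h in(.004,.085,.163)])
    im.append(cv2.resize(p["color"][v:v+80,u:u+80],None,fx=f,fy=f,interpolation=cv2.INTER_CUBIC))
pickle.dump(Q,open("Q.pkl","wb"))
cv2.imwrite("pics/f2.png",np.hstack(im))
E
python3 f2.py
```

```text
t 11.4 pos [ 0.5701 -0.1177  0.1769] rpy [-3.14  -0.611  1.724] F [-0.13  0.57 -2.17] gap 0.0229 j [ 0.34  0.65  0.15  1.58 -0.59  1.36  0.89]
turn units [-0.01  0.   -0.  ]
shift units (cur frame) [-0.04  0.02  0.03]
shift units (goal frame) [-0.04  0.02  0.03]
scene W [106.0, 242.0] axis tip/85/163 [[83.0, 236.0], [27.0, 228.0], [-36.0, 219.0]]
top W [226.0, 243.0] axis tip/85/163 [[255.0, 231.0], [328.0, 200.0], [406.0, 166.0]]
```

View pics/f2.png

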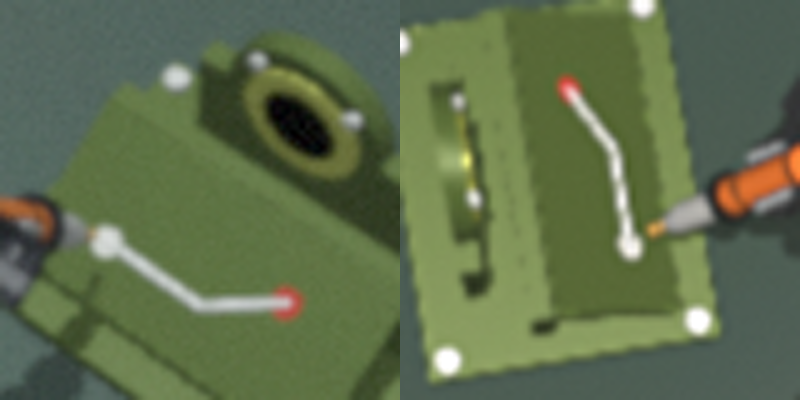

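>>> drive_tool:
  rows:
    - [0, 0, 0, -0.06, -0.14, 0, 0]
    - [0, 0, 0, 0, 0, 0.3, 0]
    - [0, 0, 0, 0, 0, 0.3, 0]
    - [0, 0, 0, 0, 0, 0.3, 0]
    - [0, 0, 0, 0, 0, 0, 0]

```text
t: 11.92
eef_pos: [0.5641, -0.1053, 0.1565]
tcp_rot: [-3.139, -0.612, 1.724]
contact_force: [-0.1, 0.6, -1.6]
finger_gap: 0.0224
grip_force: 58.9
```

>>> drive_tool:
  rows:
    - [0, 0, 0, 0, 0, 0, 0]
    - [0, 0, 0, 0, 0, 0, 0]

```text
t: 12.08
eef_pos: [0.5651, -0.1073, 0.1578]
tcp_rot: [-3.141, -0.61, 1.724]
contact_force: [0.7, -0.1, -0.5]
finger_gap: 0.0228
grip_force: 58.9
```

>>> drive_tool:
  rows:
    - [0, 0, 0, 0, 0, 0.1, 0]
    - [0, 0, 0, 0, 0, 0, 0]
    - [0, 0, 0, 0, 0, 0, 0]

```text
t: 12.33
eef_pos: [0.5649, -0.106, 0.1558]
tcp_rot: [-3.142, -0.61, 1.724]
contact_force: [-0.8, -0.3, -2.0]
finger_gap: 0.0228
grip_force: 58.9
```

>>> drive_tool:
  rows:
    - [0, 0, 0, 0, 0, 0.1, 0]
    - [0, 0, 0, 0, 0, 0, 0]
    - [0, 0, 0, 0, 0, 0, 0]

```text
t: 12.58
eef_pos: [0.5645, -0.1044, 0.1537]
tcp_rot: [-3.141, -0.61, 1.724]
contact_force: [0.8, -0.1, -1.9]
finger_gap: 0.0227
grip_force: 58.9
```

>>> drive_tool:
  rows:
    - [0, 0, 0, 0, 0, 0.1, 0]
    - [0, 0, 0, 0, 0, 0, 0]
    - [0, 0, 0, 0, 0, 0, 0]

```text
t: 12.83
eef_pos: [0.5645, -0.1032, 0.1517]
tcp_rot: [3.141, -0.61, 1.724]
contact_force: [0.6, 0.4, -0.4]
finger_gap: 0.0228
grip_force: 58.9
```

```bash
cat > f3.py <<'E'
from h import *;import cv2
Fs=[]
im=[]
s=r.observe();R=Ro.from_euler("xyz",s["tcp_rot"])
for n,(u,v) in(("scene",(240,200)),("top",(235,150))):
    p=r.capture(n);T=np.linalg.inv(p["T"]);f=10
    q=p["mtx"]@(T[:3,:3]@W+T[:3,3]);print(n,((q[:2]/q[2]-[u,v]+.5)*f-.5).round())
    im.append(cv2.resize(p["color"][v:v+40,u:u+40],None,fx=f,fy=f,interpolation=cv2.INTER_CUBIC))
    Fs.append(r.observe()["contact_force"])
for i in range(4):
    r.capture("top");Fs.append(r.observe()["contact_force"])
print((R.inv().apply(np.array(Fs))).round(2).tolist(),"mean",R.inv().apply(np.mean(Fs,0)).round(2))
to(W+N*.127,FACE)
import sys;cv2.imwrite(f"pics/g{int(s['t']*100)}.png",np.hstack(im))
E
python3 f3.py; ls pics
```

```text
scene [162. 184.]
top [253. 286.]
[[-1.52, 0.37, 0.01], [-0.62, -0.9, 0.35], [-1.08, -0.24, 0.27], [-0.93, -0.27, 0.04], [-1.28, -0.72, 0.48], [-0.81, -0.05, 0.4]] mean [-1.04 -0.31  0.26]
t 13.13 pos [ 0.5645 -0.1033  0.1518] rpy [ 3.141 -0.61   1.724] F [ 0.01 -0.44 -0.8 ] gap 0.0231 j [ 0.33  0.66  0.14  1.63 -0.6   1.3   0.91]
turn units [ 0.    0.01 -0.  ]
shift units (cur frame) [0.04 0.16 0.06]
shift units (goal frame) [0.04 0.16 0.06]
d1.png
d2.png
d3.png
f2.png
g1283.png
s2.png
scene1.png
t2.png
top1.png
```

View pics/g1283.png

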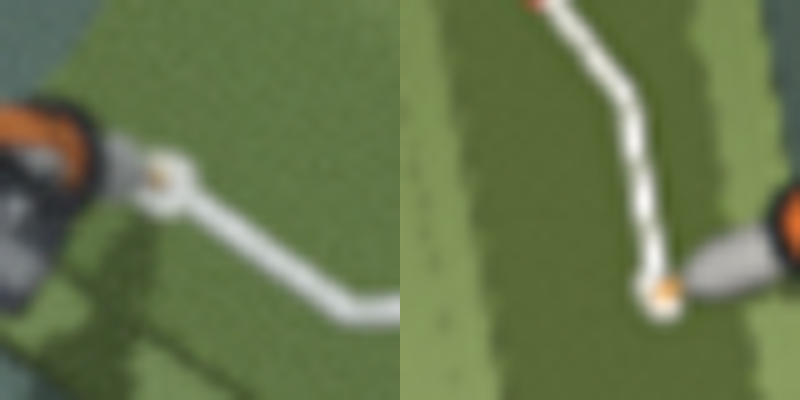

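>>> drive_tool:
  rows:
    - [0, 0, 0, 0, 0.05, 0.12, 0]
    - [0, 0, 0, 0, 0, 0, 0]
    - [0, 0, 0, 0, 0, 0, 0]
    - [0, 0, 0, 0, 0, 0, 0]
    - [0, 0, 0, 0, 0, 0, 0]

```text
t: 13.55
eef_pos: [0.5655, -0.1014, 0.1493]
tcp_rot: [3.141, -0.61, 1.724]
contact_force: [0.3, -1.9, -0.5]
finger_gap: 0.0227
grip_force: 59.0
```

>>> drive_tool:
  rows:
    - [0, 0, 0, 0, 0.08, 0, 0]
    - [0, 0, 0, 0, 0.08, 0, 0]
    - [0, 0, 0, 0, 0.08, 0, 0]
    - [0, 0, 0, 0, 0.08, 0, 0]
    - [0, 0, 0, 0, 0.08, 0, 0]

```text
t: 13.97
eef_pos: [0.5754, -0.0996, 0.1492]
tcp_rot: [-3.141, -0.61, 1.724]
contact_force: [-0.8, -0.2, 0.5]
finger_gap: 0.0226
grip_force: 59.0
```

>>> drive_tool:
  rows:
    - [0, 0, 0, 0, 0.08, 0, 0]
    - [0, 0, 0, 0, 0.08, 0, 0]
    - [0, 0, 0, 0, 0.08, 0, 0]
    - [0, 0, 0, 0, 0.08, 0, 0]
    - [0, 0, 0, 0, 0.08, 0, 0]

```text
t: 14.38
eef_pos: [0.5854, -0.0982, 0.1492]
tcp_rot: [-3.142, -0.61, 1.724]
contact_force: [-1.0, -0.7, -0.9]
finger_gap: 0.0227
grip_force: 59.0
```

```bash
sed -i 's/W)/(W+np.array([.988,.153,0])*.02))/' f3.py; sed 's/@W+/@(W+np.array([.988,.153,0])*.02)+/' f3.py > f4.py; python3 f4.py; ls pics|grep ^g
```

```text
scene [214. 220.]
top [243. 231.]
[[-1.4, 0.88, 0.45], [-0.49, 1.74, -1.2], [-1.02, 0.5, -0.32], [-1.58, -0.17, -1.04], [-0.77, 1.06, -0.54], [-0.02, -0.76, -0.4]] mean [-0.88  0.54 -0.51]
t 14.68 pos [ 0.5855 -0.0982  0.1494] rpy [ 3.141 -0.61   1.724] F [-0.71 -0.36  0.32] gap 0.0227 j [ 0.31  0.69  0.14  1.58 -0.61  1.31  0.88]
turn units [ 0.01  0.01 -0.  ]
shift units (cur frame) [ 0.04 -0.71 -0.06]
shift units (goal frame) [ 0.04 -0.71 -0.06]
g1283.png
g1438.png
```

>>> drive_tool:
  rows:
    - [0, 0, 0, 0, 0.08, 0, 0]
    - [0, 0, 0, 0, 0.08, 0, 0]
    - [0, 0, 0, 0, 0.08, 0, 0]
    - [0, 0, 0, 0, 0.08, 0, 0]
    - [0, 0, 0, 0, 0.08, 0, 0]

```text
t: 15.1
eef_pos: [0.5951, -0.0966, 0.1491]
tcp_rot: [-3.141, -0.61, 1.724]
contact_force: [0.1, -1.8, 0.2]
finger_gap: 0.023
grip_force: 59.0
```

>>> drive_tool:
  rows:
    - [0, 0, 0, 0, 0.08, 0, 0]
    - [0, 0, 0, 0, 0.08, 0, 0]
    - [0, 0, 0, 0, 0.08, 0, 0]
    - [0, 0, 0, 0, 0.08, 0, 0]
    - [0, 0, 0, 0, 0.08, 0, 0]

```text
t: 15.52
eef_pos: [0.6051, -0.0951, 0.1492]
tcp_rot: [-3.141, -0.61, 1.724]
contact_force: [-0.4, -1.0, -0.4]
finger_gap: 0.0224
grip_force: 59.0
```

>>> drive_tool:
  rows:
    - [0, 0, 0, 0, 0.08, 0, 0]
    - [0, 0, 0, 0, 0.08, 0, 0]
    - [0, 0, 0, 0, 0.08, 0, 0]
    - [0, 0, 0, 0, 0.08, 0, 0]
    - [0, 0, 0, 0, 0.08, 0, 0]

```text
t: 15.93
eef_pos: [0.615, -0.0936, 0.1492]
tcp_rot: [-3.142, -0.61, 1.724]
contact_force: [-1.6, -0.4, -0.7]
finger_gap: 0.0224
grip_force: 59.0
```

>>> drive_tool:
  rows:
    - [0, 0, 0, 0, 0.08, 0, 0]
    - [0, 0, 0, 0, 0.08, 0, 0]
    - [0, 0, 0, 0, 0.08, 0, 0]
    - [0, 0, 0, 0, 0.08, 0, 0]
    - [0, 0, 0, 0, 0.08, 0, 0]

```text
t: 16.35
eef_pos: [0.6249, -0.0921, 0.1493]
tcp_rot: [3.142, -0.61, 1.724]
contact_force: [-0.5, -1.5, -0.5]
finger_gap: 0.0226
grip_force: 59.0
```

>>> drive_tool:
  rows:
    - [0, 0, 0, 0, 0.08, 0, 0]
    - [0, 0, 0, 0, 0.08, 0, 0]
    - [0, 0, 0, 0, 0.08, 0, 0]
    - [0, 0, 0, 0, 0.08, 0, 0]
    - [0, 0, 0, 0, 0.08, 0, 0]

```text
t: 16.77
eef_pos: [0.6348, -0.0906, 0.1492]
tcp_rot: [-3.142, -0.61, 1.724]
contact_force: [-0.9, -0.3, -0.1]
finger_gap: 0.0224
grip_force: 59.0
```

```bash
sed 's/(240,200)/(255,205)/;s/(235,150)/(235,135)/' f4.py > f5.py; python3 f5.py; ls pics|grep ^g
```

```text
scene [ 64. 170.]
top [243. 381.]
[[-0.81, 0.59, 0.45], [-1.05, 0.7, 0.24], [-0.5, 0.88, 0.09], [-0.94, 0.9, 0.4], [-0.86, 0.52, -0.29], [-1.36, 1.17, -1.27]] mean [-0.92  0.79 -0.06]
t 17.07 pos [ 0.6349 -0.0906  0.1494] rpy [ 3.141 -0.61   1.724] F [ 1.44 -1.64  0.26] gap 0.0228 j [ 0.29  0.76  0.13  1.46 -0.62  1.34  0.82]
turn units [0.01 0.01 0.  ]
shift units (cur frame) [ 0.03 -2.71 -0.06]
shift units (goal frame) [ 0.03 -2.71 -0.05]
g1283.png
g1438.png
g1676.png
```

View pics/g1676.png

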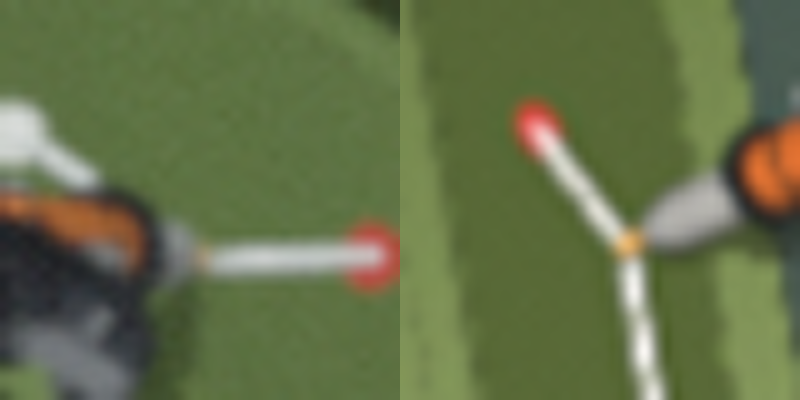

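>>> drive_tool:
  rows:
    - [0, 0, 0, 0.046, 0.065, 0.03, 0]
    - [0, 0, 0, 0.046, 0.065, 0, 0]
    - [0, 0, 0, 0.046, 0.065, 0, 0]
    - [0, 0, 0, 0.046, 0.065, 0, 0]
    - [0, 0, 0, 0.046, 0.065, 0, 0]

```text
t: 17.48
eef_pos: [0.6418, -0.0842, 0.1519]
tcp_rot: [-3.141, -0.61, 1.724]
contact_force: [0.0, -1.1, -0.9]
finger_gap: 0.0228
grip_force: 59.0
```

>>> drive_tool:
  rows:
    - [0, 0, 0, 0.046, 0.065, 0, 0]
    - [0, 0, 0, 0.046, 0.065, 0, 0]
    - [0, 0, 0, 0.046, 0.065, 0, 0]
    - [0, 0, 0, 0.046, 0.065, 0, 0]
    - [0, 0, 0, 0.046, 0.065, 0, 0]

```text
t: 17.9
eef_pos: [0.6493, -0.0782, 0.1553]
tcp_rot: [-3.141, -0.61, 1.724]
contact_force: [0.1, -1.2, -0.8]
finger_gap: 0.0224
grip_force: 59.0
```

>>> drive_tool:
  rows:
    - [0, 0, 0, 0.046, 0.065, 0.02, 0]
    - [0, 0, 0, 0.046, 0.065, 0, 0]
    - [0, 0, 0, 0.046, 0.065, 0, 0]
    - [0, 0, 0, 0.046, 0.065, 0, 0]
    - [0, 0, 0, 0.046, 0.065, 0, 0]

```text
t: 18.32
eef_pos: [0.6565, -0.0721, 0.1582]
tcp_rot: [-3.142, -0.61, 1.724]
contact_force: [0.6, -1.7, -1.2]
finger_gap: 0.0229
grip_force: 59.1
```

>>> drive_tool:
  rows:
    - [0, 0, 0, 0.046, 0.065, 0, 0]
    - [0, 0, 0, 0.046, 0.065, 0, 0]
    - [0, 0, 0, 0.046, 0.065, 0, 0]
    - [0, 0, 0, 0.046, 0.065, 0, 0]
    - [0, 0, 0, 0.046, 0.065, 0, 0]

```text
t: 18.73
eef_pos: [0.6639, -0.0662, 0.1615]
tcp_rot: [3.142, -0.61, 1.724]
contact_force: [-1.0, -1.7, -0.6]
finger_gap: 0.0226
grip_force: 59.1
```

>>> drive_tool:
  rows:
    - [0, 0, 0, 0.046, 0.065, 0, 0]
    - [0, 0, 0, 0.046, 0.065, 0, 0]
    - [0, 0, 0, 0.046, 0.065, 0, 0]
    - [0, 0, 0, 0.046, 0.065, 0, 0]
    - [0, 0, 0, 0.046, 0.065, 0, 0]

```text
t: 19.15
eef_pos: [0.6712, -0.0603, 0.1648]
tcp_rot: [-3.142, -0.61, 1.724]
contact_force: [-0.7, -0.8, -1.4]
finger_gap: 0.0227
grip_force: 59.1
```

>>> drive_tool:
  rows:
    - [0, 0, 0, 0.046, 0.065, 0, 0]
    - [0, 0, 0, 0, 0, 0, 0]
    - [0, 0, 0, 0, 0, 0, 0]
    - [0, 0, 0, 0, 0, 0, 0]

```text
t: 19.48
eef_pos: [0.673, -0.059, 0.1656]
tcp_rot: [3.14, -0.61, 1.724]
contact_force: [1.0, -1.4, -0.5]
finger_gap: 0.0223
grip_force: 59.0
```

```bash
sed 's/(240,200)/(265,205)/;s/(235,150)/(230,130)/' f4.py > f5.py; python3 f5.py; cat > red.py <<'E'
import cv2,numpy as np,glob
m=cv2.imread(sorted(glob.glob("pics/g*.png"))[-1]);h=cv2.cvtColor(m,cv2.COLOR_BGR2HSV)
for nm,a,b in(("red",((0,120,120),(6,255,255)),((172,120,120),(180,255,255))),("brass",((9,100,140),(24,255,255)),None)):
    k=cv2.inRange(h,*a)|(cv2.inRange(h,*b) if b else 0)
    n,l,s,c=cv2.connectedComponentsWithStats(k)
    print(nm,[(s[i].tolist(),c[i].round().tolist()) for i in range(1,n) if s[i,4]>80])
E
python3 red.py
```

```text
scene [-36. 170.]
top [293. 431.]
[[-0.95, -0.07, 0.28], [-0.13, 0.37, -0.21], [-0.56, 1.47, -0.41], [0.52, 0.92, -0.76], [-0.92, 0.34, -0.57], [-0.92, 0.43, 0.03]] mean [-0.49  0.57 -0.28]
t 19.78 pos [ 0.6726 -0.0591  0.1655] rpy [ 3.141 -0.61   1.724] F [ 0.53 -0.66 -0.56] gap 0.0226 j [ 0.24  0.78  0.12  1.38 -0.63  1.37  0.74]
turn units [ 0.    0.01 -0.  ]
shift units (cur frame) [-1.16 -4.39 -0.11]
shift units (goal frame) [-1.16 -4.39 -0.11]
red [([262, 232, 36, 53, 831], [282.0, 264.0])]
brass [([700, 26, 100, 108, 6044], [752.0, 81.0]), ([565, 153, 35, 55, 994], [582.0, 176.0]), ([149, 196, 66, 33, 1405], [181.0, 213.0]), ([273, 226, 32, 60, 351], [294.0, 253.0])]
```

>>> drive_tool:
  rows:
    - [0, 0, 0, 0, 0, -0.2, 0]
    - [0, 0, 0, 0, 0, -0.4, 0]
    - [0, 0, 0, 0, 0, -0.7, 0]
    - [0, 0, 0, 0, 0, -0.7, 0]
    - [0, 0, 0, 0.3, 0, -0.6, 0]

```text
t: 20.2
eef_pos: [0.6765, -0.0928, 0.223]
tcp_rot: [-3.139, -0.609, 1.72]
contact_force: [0.8, -0.6, -1.2]
finger_gap: 0.0229
grip_force: 59.0
```

>>> drive_tool:
  rows:
    - [0, 0, 0, 0.5, 0, -0.7, 0]
    - [0, 0, 0, 0.5, 0, -0.7, 0]
    - [0, 0, 0, 0.5, 0, -0.7, 0]
    - [0, 0, 0, 0.5, 0, -0.7, 0]
    - [0, 0, 0, 0.5, 0, -0.7, 0]

```text
t: 20.62
eef_pos: [0.6765, -0.0894, 0.3319]
tcp_rot: [-3.14, -0.61, 1.723]
contact_force: [0.7, -0.6, -0.7]
finger_gap: 0.0226
grip_force: 59.0
```

>>> drive_tool:
  rows:
    - [0, -0.6, 0, 0.2, 0, -0.4, 0]
    - [0, -0.6, 0, 0, 0, 0, 0]
    - [0, -0.6, 0, 0, 0, 0, 0]
    - [0, -0.6, 0, 0, 0, 0, 0]
    - [0, -0.6, 0, 0, 0, 0, 0]

```text
t: 21.03
eef_pos: [0.677, -0.0912, 0.3424]
tcp_rot: [-3.142, -0.307, 1.723]
contact_force: [-0.2, 0.4, -1.3]
finger_gap: 0.0225
grip_force: 58.9
```

>>> drive_tool:
  rows:
    - [0, -0.6, 0, 0, 0, 0, 0]
    - [0, -0.6, 0, 0, 0, 0, 0]
    - [0, -0.6, 0, 0, 0, 0, 0]
    - [0, -0.6, 0, 0, 0, 0, 0]
    - [0, -0.6, 0, 0, 0, 0, 0]

```text
t: 21.45
eef_pos: [0.6769, -0.0908, 0.3424]
tcp_rot: [-3.141, -0.008, 1.723]
contact_force: [0.2, 0.0, -0.5]
finger_gap: 0.0226
grip_force: 58.9
```

>>> drive_tool:
  rows:
    - [0, -0.1, 0, 0, 0, 0, 0]
    - [0, 0, 0, 0, 0, 0, 0]
    - [0, 0, 0, 0, 0, 0, 0]

```text
t: 21.7
eef_pos: [0.677, -0.0908, 0.3417]
tcp_rot: [-3.141, -0.001, 1.723]
contact_force: [0.4, 0.4, -1.3]
finger_gap: 0.0224
grip_force: 58.9
```

```bash
cat > k.py <<'E'
from h import *
to([.5073,.3236,.245],DOWN)
E
python3 k.py
```

```text
t 21.7 pos [ 0.677  -0.0908  0.3417] rpy [-3.141e+00 -1.000e-03  1.723e+00] F [ 0.37  0.4  -1.26] gap 0.0224 j [-0.1   0.47  0.29  1.35 -0.13  1.34  0.34]
turn units [-0.01 -0.01 -0.01]
shift units (cur frame) [17.41 -4.19  3.89]
shift units (goal frame) [17.42 -4.18  3.87]
```

>>> drive_tool:
  rows:
    - [0, 0, 0, 0.4, -0.1, 0, 0]
    - [0, 0, 0, 0.8, -0.2, 0, 0]
    - [0, 0, 0, 0.9, -0.2, 0, 0]
    - [0, 0, 0, 0.9, -0.2, 0, 0]
    - [0, 0, 0, 0.9, -0.2, 0, 0]

```text
t: 22.12
eef_pos: [0.6394, 0.0024, 0.3413]
tcp_rot: [-3.141, -0.001, 1.721]
contact_force: [0.4, 0.2, -2.2]
finger_gap: 0.0225
grip_force: 58.9
```

>>> drive_tool:
  rows:
    - [0, 0, 0, 0.9, -0.2, 0, 0]
    - [0, 0, 0, 0.9, -0.2, 0, 0]
    - [0, 0, 0, 0.9, -0.2, 0, 0]
    - [0, 0, 0, 0.9, -0.2, 0, 0]
    - [0, 0, 0, 0.9, -0.2, 0, 0]

```text
t: 22.53
eef_pos: [0.5976, 0.11, 0.3415]
tcp_rot: [-3.141, -0.001, 1.722]
contact_force: [0.1, 0.5, -1.7]
finger_gap: 0.0226
grip_force: 58.9
```

>>> drive_tool:
  rows:
    - [0, 0, 0, 0.9, -0.2, 0, 0]
    - [0, 0, 0, 0.9, -0.2, 0, 0]
    - [0, 0, 0, 0.9, -0.2, 0, 0]
    - [0, 0, 0, 0.9, -0.2, 0, 0]
    - [0, 0, 0, 0.9, -0.2, 0, 0]

```text
t: 22.95
eef_pos: [0.5559, 0.2173, 0.3415]
tcp_rot: [-3.141, -0.001, 1.722]
contact_force: [0.7, 0.5, -1.6]
finger_gap: 0.0226
grip_force: 58.9
```

>>> drive_tool:
  rows:
    - [0, 0, 0, 0.9, -0.3, 0, 0]
    - [0, 0, 0, 0.9, -0.3, 0, 0]
    - [0, 0, 0, 0.9, -0.3, 0, 0]
    - [0, 0, 0, 0.9, -0.2, 0, 0]
    - [0, 0, 0, 0.8, -0.2, 0, 0]

```text
t: 23.37
eef_pos: [0.5068, 0.3217, 0.3415]
tcp_rot: [-3.14, -0.001, 1.723]
contact_force: [0.4, -0.0, -1.8]
finger_gap: 0.0225
grip_force: 58.9
```

>>> drive_tool:
  rows:
    - [0, 0, 0, 0, 0, 0.7, 0]
    - [0, 0, 0, 0, 0, 0.8, 0]
    - [0, 0, 0, 0, 0, 0.8, 0]
    - [0, 0, 0, 0, 0, 0, 0]
    - [0, 0, 0, 0, 0, 0, 0]

```text
t: 23.78
eef_pos: [0.5071, 0.3198, 0.2831]
tcp_rot: [-3.138, 0.001, 1.722]
contact_force: [0.3, 0.4, -0.6]
finger_gap: 0.0231
grip_force: 59.0
```

```bash
python3 k.py
```

```text
t 23.78 pos [0.5071 0.3198 0.2831] rpy [-3.138e+00  1.000e-03  1.722e+00] F [ 0.26  0.38 -0.64] gap 0.0231 j [-0.69  0.34  0.11  1.65 -0.04  1.15 -0.42]
turn units [-0.03  0.01 -0.02]
shift units (cur frame) [0.15 0.04 1.52]
shift units (goal frame) [0.15 0.03 1.52]
```

>>> drive_tool:
  rows:
    - [-0.03, 0, -0.02, 0.15, 0.03, 0.6, 0]
    - [0, 0, 0, 0, 0, 0.6, 0]
    - [0, 0, 0, 0, 0, 0.1, 0]
    - [0, 0, 0, 0, 0, 0, 0]
    - [0, 0, 0, 0, 0, 0, 0]

```text
t: 24.2
eef_pos: [0.5087, 0.3248, 0.253]
tcp_rot: [3.137, -0.001, 1.725]
contact_force: [0.4, -0.6, -1.9]
finger_gap: 0.0225
grip_force: 59.0
```

```bash
cat > m.py <<'E'
from h import *;import cv2
to([.5073,.3236,.143],DOWN)
s=r.observe();E=s["eef_pos"];R=Ro.from_euler("xyz",s["tcp_rot"]);im=[]
for n,(u,v) in(("scene",(302,90)),("top",(130,160))):
    p=r.capture(n);T=np.linalg.inv(p["T"]);f=8
    def pj(X):
        q=p["mtx"]@(T[:3,:3]@X+T[:3,3]);return ((q[:2]/q[2]-[u,v]+.5)*f-.5).round().tolist()
    print(n,"hole(.5073,.3236,.1)",pj(np.array([.5073,.3236,.1])),"axis 4,40,85,163",[pj(E+R.apply([0,0,.127-h])) for h in(.004,.04,.085,.163)])
    im.append(cv2.resize(p["color"][v:v+70,u:u+50],None,fx=f,fy=f,interpolation=cv2.INTER_CUBIC))
cv2.imwrite("pics/m1.png",np.hstack(im))
E
python3 m.py
```

```text
t 24.2 pos [0.5087 0.3248 0.253 ] rpy [ 3.137e+00 -1.000e-03  1.725e+00] F [ 0.37 -0.61 -1.94] gap 0.0225 j [-0.69  0.37  0.1   1.68 -0.04  1.09 -0.43]
turn units [ 0.04 -0.01  0.01]
shift units (cur frame) [-0.04 -0.08  4.4 ]
shift units (goal frame) [-0.04 -0.06  4.4 ]
scene hole(.5073,.3236,.1) [190.0, 391.0] axis 4,40,85,163 [[207.0, 339.0], [220.0, 273.0], [238.0, 186.0], [271.0, 21.0]]
top hole(.5073,.3236,.1) [206.0, 250.0] axis 4,40,85,163 [[187.0, 234.0], [167.0, 219.0], [140.0, 200.0], [89.0, 163.0]]
```

View pics/m1.png

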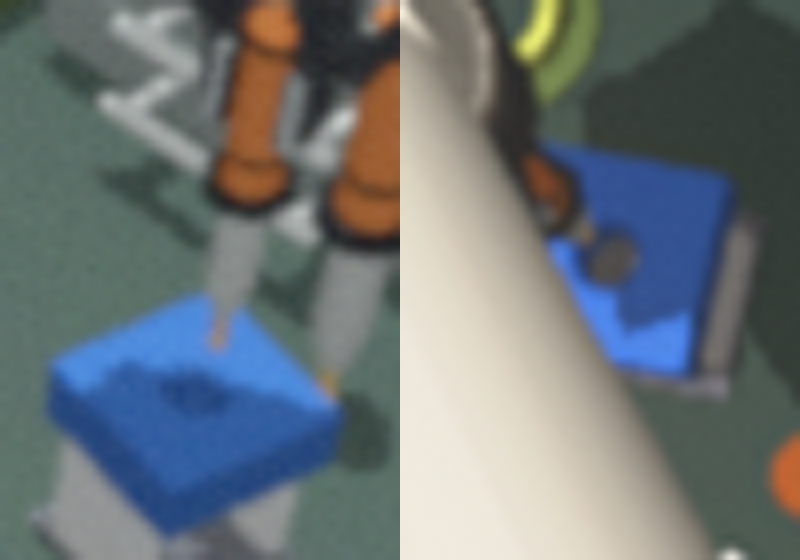

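>>> drive_tool:
  rows:
    - [0.32, -0.1, 0, -0.04, -0.06, 0, 0]
    - [0, 0, 0, 0, 0, 0.4, 0]
    - [0, 0, 0, 0, 0, 0.4, 0]
    - [0, 0, 0, 0, 0, 0.4, 0]
    - [0, 0, 0, 0, 0, 0, 0]

```text
t: 24.72
eef_pos: [0.5039, 0.3221, 0.2183]
tcp_rot: [-3.108, 0.012, 1.726]
contact_force: [0.2, -0.5, -1.7]
finger_gap: 0.0231
grip_force: 59.2
```

>>> drive_tool:
  rows:
    - [0, 0, 0, 0, 0, 0, 0]
    - [0, 0, 0, 0, 0, 0.2, 0]
    - [0, 0, 0, 0, 0, 0.2, 0]
    - [0, 0, 0, 0, 0, 0, 0]

```text
t: 25.05
eef_pos: [0.5049, 0.3227, 0.2106]
tcp_rot: [-3.112, 0.01, 1.726]
contact_force: [-0.5, -0.7, -1.4]
finger_gap: 0.0228
grip_force: 59.2
```

```bash
cat > q.py <<'E'
from h import *
F=[]
for i in range(5):F.append(r.observe()["contact_force"]);r.capture("scene")
print(np.mean(F,0).round(2));to([.5073,.3236,.143],DOWN)
E
python3 q.py
```

```text
[-0.32 -0.33 -1.13]
t 25.3 pos [0.5056 0.3231 0.2118] rpy [-3.113  0.01   1.726] F [-1.01 -0.11 -1.69] gap 0.0226 j [-0.69  0.43  0.1   1.7  -0.05  1.05 -0.42]
turn units [-0.28  0.1   0.02]
shift units (cur frame) [0.04 0.15 2.75]
shift units (goal frame) [0.01 0.07 2.75]
```

>>> drive_tool:
  rows:
    - [0, 0, 0, 0.02, 0.07, 0.1, 0]
    - [0, 0, 0, 0, 0.01, 0.25, 0]
    - [0, 0, 0, 0, 0.01, 0.25, 0]
    - [0, 0, 0, 0, 0.01, 0.25, 0]
    - [0, 0, 0, 0, 0, 0, 0]

```text
t: 25.72
eef_pos: [0.5062, 0.3228, 0.1881]
tcp_rot: [-3.11, 0.011, 1.726]
contact_force: [-0.6, -0.1, -1.4]
finger_gap: 0.0227
grip_force: 59.2
```

```bash
python3 q.py
```

```text
[-0.25  0.36 -1.44]
t 25.97 pos [0.5074 0.3237 0.1904] rpy [-3.113  0.01   1.726] F [-0.86 -0.83 -1.94] gap 0.0228 j [-0.68  0.45  0.1   1.71 -0.05  1.01 -0.41]
turn units [-0.29  0.1   0.02]
shift units (cur frame) [0.02 0.05 1.9 ]
shift units (goal frame) [-0.   -0.01  1.9 ]
```

>>> drive_tool:
  rows:
    - [0, 0, 0, 0, 0.01, 0.2, 0]
    - [0, 0, 0, 0, 0.01, 0.2, 0]
    - [0, 0, 0, 0, 0.01, 0.2, 0]
    - [0, 0, 0, 0, 0, 0, 0]
    - [0, 0, 0, 0, 0, 0, 0]

```text
t: 26.38
eef_pos: [0.5072, 0.3232, 0.1745]
tcp_rot: [-3.111, 0.011, 1.726]
contact_force: [-0.1, -0.2, -1.5]
finger_gap: 0.0227
grip_force: 59.2
```

>>> drive_tool:
  rows:
    - [0, 0, 0, 0, 0.01, 0.2, 0]
    - [0, 0, 0, 0, 0.01, 0.2, 0]
    - [0, 0, 0, 0, 0.01, 0.2, 0]
    - [0, 0, 0, 0, 0, 0, 0]
    - [0, 0, 0, 0, 0, 0, 0]

```text
t: 26.8
eef_pos: [0.5075, 0.3231, 0.1596]
tcp_rot: [-3.112, 0.01, 1.726]
contact_force: [-0.2, 0.1, -1.4]
finger_gap: 0.0225
grip_force: 59.2
```

```bash
python3 q.py
```

```text
[-0.18  0.34 -1.4 ]
t 27.05 pos [0.5081 0.3235 0.1605] rpy [-3.113  0.01   1.726] F [-1.32 -0.7  -1.6 ] gap 0.0223 j [-0.68  0.49  0.09  1.73 -0.06  0.95 -0.41]
turn units [-0.29  0.1   0.02]
shift units (cur frame) [ 0.02 -0.01  0.7 ]
shift units (goal frame) [ 0.01 -0.03  0.7 ]
```

Free of side load. Last bit down.

>>> drive_tool:
  rows:
    - [0, 0, 0, 0, 0, 0.2, 0]
    - [0, 0, 0, 0, 0, 0.2, 0]
    - [0, 0, 0, 0, 0, 0.15, 0]
    - [0, 0, 0, 0, 0, 0, 0]
    - [0, 0, 0, 0, 0, 0, 0]

```text
t: 27.47
eef_pos: [0.5072, 0.3229, 0.1458]
tcp_rot: [-3.111, 0.011, 1.726]
contact_force: [1.1, -0.2, -0.8]
finger_gap: 0.0228
grip_force: 59.2
```

>>> drive_tool:
  rows:
    - [0, 0, 0, 0, 0, 0.08, 0]
    - [0, 0, 0, 0, 0, 0, 0]
    - [0, 0, 0, 0, 0, 0, 0]

```text
t: 27.72
eef_pos: [0.5075, 0.3231, 0.1445]
tcp_rot: [-3.113, 0.01, 1.726]
contact_force: [0.9, 0.8, -1.5]
finger_gap: 0.0229
grip_force: 59.2
```

```bash
python3 q.py
```

```text
[ 0.43  0.31 -1.5 ]
t 27.97 pos [0.5076 0.3232 0.1446] rpy [-3.113  0.01   1.726] F [ 0.8   1.07 -0.91] gap 0.0226 j [-0.68  0.51  0.09  1.75 -0.06  0.92 -0.41]
turn units [-0.29  0.1   0.02]
shift units (cur frame) [ 0.02 -0.01  0.06]
shift units (goal frame) [ 0.02 -0.01  0.06]
```

>>> drive_tool:
  rows:
    - [0, 0, 0, 0, 0, 0.08, 0]
    - [0, 0, 0, 0, 0, 0, 0]
    - [0, 0, 0, 0, 0, 0, 0]

```text
t: 28.22
eef_pos: [0.5078, 0.3234, 0.1435]
tcp_rot: [-3.114, 0.009, 1.726]
contact_force: [-1.3, -1.4, 5.2]
finger_gap: 0.0228
grip_force: 60.1
```

>>> drive_tool:
  rows:
    - [0, 0, 0, 0, 0, 0.06, 0]
    - [0, 0, 0, 0, 0, 0, 0]
    - [0, 0, 0, 0, 0, 0, 0]

```text
t: 28.47
eef_pos: [0.5078, 0.3234, 0.1434]
tcp_rot: [-3.114, 0.009, 1.726]
contact_force: [-5.1, -3.5, 13.8]
finger_gap: 0.0222
grip_force: 61.0
```

```bash
python3 q.py
```

```text
[-4.71 -2.85 14.49]
t 28.72 pos [0.5078 0.3234 0.1433] rpy [-3.114  0.009  1.726] F [-5.08 -3.08 14.74] gap 0.0227 j [-0.68  0.51  0.09  1.75 -0.06  0.92 -0.41]
turn units [-0.28  0.09  0.02]
shift units (cur frame) [ 0.01 -0.02  0.01]
shift units (goal frame) [ 0.01 -0.02  0.01]
```

>>> drive_tool:
  rows:
    - [0, 0, 0, 0, 0, -0.06, 0]
    - [0, 0, 0, 0, 0, 0, 0.35]
    - [0, 0, 0, 0, 0, 0, 0.45]
    - [0, 0, 0, 0, 0, 0, 0.6]
    - [0, 0, 0, 0, 0, 0, 0.7]

```text
t: 29.13
eef_pos: [0.5073, 0.3231, 0.1421]
tcp_rot: [-3.112, 0.01, 1.726]
contact_force: [0.7, 0.2, -0.6]
finger_gap: 0.0589
grip_force: 0.0
```

>>> drive_tool:
  rows:
    - [0, 0, 0, 0, 0, 0, 0.7]
    - [0, 0, 0, 0, 0, 0, 0.7]
    - [0, 0, 0, 0, 0, -0.2, 0.7]
    - [0, 0, 0, 0, 0, -0.5, 0.7]
    - [0, 0, 0, 0, 0, -0.5, 0.7]

```text
t: 29.55
eef_pos: [0.5081, 0.3234, 0.1732]
tcp_rot: [-3.112, 0.01, 1.726]
contact_force: [0.7, 0.3, -0.7]
finger_gap: 0.0598
grip_force: 0.0
```

>>> drive_tool:
  rows:
    - [0, 0, 0, 0, 0, -0.6, 0.7]
    - [0, 0, 0, 0, 0, -0.6, 0.7]
    - [0, 0, 0, 0, 0, -0.6, 0.7]
    - [0, 0, 0, 0, 0, -0.6, 0.7]
    - [0, 0, 0, 0, 0, -0.6, 0.7]

```text
t: 29.97
eef_pos: [0.5108, 0.3249, 0.2501]
tcp_rot: [-3.115, 0.009, 1.726]
contact_force: [-0.0, 0.1, 0.0]
finger_gap: 0.0602
grip_force: 0.0
```

>>> drive_tool:
  rows:
    - [0, 0, 0, 0, 0, -0.6, 0.7]
    - [0, 0, 0, 0, 0, -0.6, 0.7]
    - [0, 0, 0, 0, 0, 0, 0.7]
    - [0, 0, 0, 0, 0, 0, 0.7]
    - [0, 0, 0, 0, 0, 0, 0.7]

```text
t: 30.38
eef_pos: [0.5108, 0.3249, 0.2774]
tcp_rot: [-3.113, 0.01, 1.726]
contact_force: [0.3, -0.2, -0.7]
finger_gap: 0.0599
grip_force: 0.0
```

```bash
cat > z.py <<'E'
from h import *;import cv2,pickle
p=r.capture("scene");c=p["color"];c0=pickle.load(open("P.pkl","rb"))["scene"]["color"]
def hull(c):
    m=cv2.inRange(cv2.cvtColor(c,cv2.COLOR_BGR2HSV),(3,120,70),(18,255,255))[112:145,318:336]
    q=cv2.findNonZero(m)[:,0];return len(q),(q.mean(0)+[318,112]).round(1).tolist(),q.min(0).tolist(),q.max(0).tolist()
print("before",hull(c0),"now",hull(c));to([.5,.3,.3])
E
python3 z.py
```

```text
before (140, [328.2, 128.0], [5, 6], [15, 28]) now (141, [328.3, 129.1], [5, 7], [15, 28])
t 30.43 pos [0.5106 0.3248 0.2768] rpy [-3.112  0.01   1.726] F [-0.78  0.27 -0.09] gap 0.0598 j [-0.69  0.38  0.1   1.62 -0.04  1.18 -0.42]
shift units (cur frame) [-0.92 -0.6  -0.9 ]
```

The handle appears in the same place and height as at the start, with the collar seated and the gripper clear, so I'm handing in.

```bash
python3 -c "
from cell import r
print(r.finish_job())"
```

```text
the job is handed in; nothing more can be done
None
```

I traced the seam from the white dot round the bend to the red dot, then hung the probe back in its stand and released it. The job is handed in; no verdict came back, and the red-dot end was judged from arm position and a partly hidden dot, not a clear view.

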